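# Stroke the specimen tray's lids shut

### The job

Close the four flip-up lids of the curved specimen tray with one slow stroke of a fingertip along the row, starting behind the orange lid and keeping the fingertip low over the row until the last lid has gone down, so that the lids shut one after another. Use a light touch: do not shift or pick up the tray, and leave the things standing around it alone. At the end all four lids lie fully shut.

Things in the scene. Friction and masses are not known exactly. Their poses are not given: they have to be found in the camera images.
- tray: White tray, loose (0.7 to 1.2 kg), any yaw: four wells (36 mm along the row, 40 mm across) on an arc of radius 120 mm bending to the tray's +y. Origin: on the bench below the row's middle, z up; there the row runs along +x. Row point at arc angle p: (120 sin p, 120 (1 - cos p)) mm, heading p; wells 0 to 3 at p = -0.5745, -0.1915, 0.1915, 0.5745 rad. Well rims 28 mm, shut lids' tops 31.5 mm high.
- well0 (a point): Centre of the top of well 0, the end one with the orange lid, where the stroke begins, at the height of the top of its shut lid (31.5 mm above the bench). The stroke runs from well 0 to well 3; wells are 46 mm apart along the arc.
- well1 (a point): The same point for well 1, next to the orange one (blue lid).
- well2 (a point): The same point for well 2 (blue lid).
- well3 (a point): The same point for well 3, the last one (blue lid).
- arc_centre (a point): Centre of curvature of the row, 120 mm from every well centre, 31.5 mm above the bench.
- lid0 (a joint): Angle of the orange lid in rad: 0 shut on its well, 1.57 upright, 1.85 its stop, leaning back open, where it starts or settles. Each lid: a plate reaching 33 mm from its hinge along the row, 38 mm wide, 3 mm thick, 12 g. Hinge: across the row, 30 mm above the bench, 18 mm before the well's centre (towards the start). Open, its top is 63 mm above the bench, leaning up to 9 mm towards the start.
- lid1 (a joint): Angle of the lid of well 1 (blue), as lid0. Every lid: a fingertip coming along the row from the start, 5 to 22 mm above the shut lids' tops, tips it forward past upright with under 1 N; it then drops shut by its own weight beneath the finger. Pushed the other way it only meets its stop.
- lid2 (a joint): Angle of the lid of well 2, as lid0 (blue).
- lid3 (a joint): Angle of the lid of well 3, as lid0 (blue).
- vial: Bystander: upright bottle with a blue cap, 28 mm across, 65 mm tall, near the centre of the row's arc. Origin: centre of its underside.
- dish: Bystander: closed glass dish, 60 mm across, 18 mm high, outside the bend. Origin: centre of its underside.
- pencil: Bystander: short red pencil, 97 mm long, 8 mm thick, lying flat outside the bend near the last well. Origin: under its middle; its x axis runs along it.
- jar: Bystander: amber jar with a white cap, 38 mm across, 50 mm tall, outside the bend near the orange lid. Origin: centre of its underside.
Not all that is in view belongs to the job. There is more than one size of the tray; the one meant has the size given above.

How it is judged (in metres and radians):
On the way, in this order (a step that is already met when the one before it is completed fails the run):
1. the orange lid is down (value of joint lid0 below 0.12 rad), for 0.1 s.
2. the second lid is down (value of joint lid1 below 0.12 rad), for 0.1 s.
3. the third lid is down (value of joint lid2 below 0.12 rad), for 0.1 s.
4. the last lid is down (value of joint lid3 below 0.12 rad), for 0.1 s.
At the end, for the whole second after the job is handed in: All four lids are shut (within 0.07 rad), and the tray stands flat within 15 mm of where it was (value of joint each of lid0, lid1, lid2, lid3 below 0.07 rad and distance of tray from where it was at the start of the episode below 0.015 m and angle between tray's own z axis and vertical below 0.05 rad); the robot touches nothing.
It fails at once if the tray is shifted by more than 15 mm, or lifted (distance of tray from where it was at the start of the episode above 0.015 m or height (world z) of tray above 0.008 m or angle between tray's own z axis and vertical above 0.1 rad).
It fails at once if the tray or a lid is pressed with more than 20 N (contact force between the fingers and tray above 20 N).
It fails at once if between the orange lid going down and the last one, the fingertip leaves the row (TCP more than 105 mm above the bench under the tray, or more than 35 mm to either side of the row's arc) (value of joint lid0 below 0.5 rad and value of joint lid3 above 0.5 rad and (z of the grasp point in the frame of tray above 0.105 m or horizontal distance between the grasp point and arc_centre above 0.155 m or horizontal distance between the grasp point and arc_centre below 0.085 m)).
It fails at once if a bystander (vial, dish, pencil, jar) is shifted by more than 10 mm (distance of any of vial, dish, pencil, jar from where it was at the start of the episode above 0.01 m).
It also fails if it takes over 40 s, if anything falls off the work surface, if the arm or the gripper's body presses on something with over 40 N, if the wrist force passes 120 N, or if a joint passes its speed limit or range.

### The arm

A 6-joint arm with a two-finger parallel gripper is mounted at the origin on the work surface. World frame = base frame: x ahead of the robot, y to its left, z up, the work surface at z = 0. Lengths are in m, angles in degrees, forces in N, time in s.
With the tool pointing down it reaches from about 0.3 to 0.75 m from the base axis. Payload 8.5 kg.
Tool frame: the origin (TCP) lies between the finger pads, 19 mm behind the fingertips; this is the grasp point; z points along the fingers, y is the line along which they close (so a half turn about z gives the same grasp; the last joint's range is limited). The gripper opens to 85 mm and grips with 20 to 120 N. Pads are 22 mm wide; open, the fingers measure 114 mm over their backs; the gripper's body (76 mm by 85 mm) begins 54 mm behind the grasp point. The pads swing forward as they close: fully open they stand 13 mm farther back than shut.
Start: joints at [59.284, 21.807, 74.336, -0, 83.858, -12.336], TCP at [0.173, 0.522, 0.25] pointing down, gripper open.
Joint ranges: [-178.18, 178.18], [-50.72, 133.34], [12.68, 142.11], [-81.47, 261.47], [9.98, 163.14], [-165.26, 165.26]. Speed limits (degrees/s): [136.94, 136.94, 180, 180, 180, 180].

### API

Orientations are given as a 3x3 rotation matrix whose columns are the frame's x, y, z axes.
In Python, from rig import telemetry, get_image, env gives the robot as it stands. The module is installed in compiled form; this text tells all that it offers.
- The arm moves only by the tool apply_moves, never from a script. Its argument "series" is a list of rows, each a list of 7 numbers: the shift along the tool's x, y, z in mm, then the turn, a rotation vector about the tool's x, y, z in degrees, then the opening, from 0 (shut) to 1 (fully open). A call has 1 to 12 rows; each row shifts and turns the commanded pose from where the row before left it, along the tool's axes as they then stand; what a row does not reach is not made up. A row lasts 1/8 s, in which the tool goes at most 62.5 mm and 10.7 degrees, less where a joint would pass 70% of its speed; a pose out of reach is approached as far as the arm can. A call with a gripper value outside its range is refused whole. The fingers move at their own pace and stop on an object; "grip_force" is the grip in N (left out, the last holds). Time passes only in rows, so rows that do not move let the fingers close. It gives the time, the measured TCP pose, the force, the opening and the grip force at its end, in the units of the state.
- telemetry.observe(): the state, without advancing time (a new reading comes with each control period).
- get_image(name): name is "side" or "top" or "wrist"; returns a dict with "frame" (384x512x3 uint8, red, green, blue), "z_map" (384x512 float32, m along the optical axis (not along the pixel's ray), 0 where there is no reading), "vertical_fov" (degrees; the focal length in pixels is half the picture's height over the tangent of half this angle, whatever the lens; pixels are square), "cx", "cy" (the principal point, pixels), "eye" and "attitude" of the camera in the world; the wrist camera has in their place "mount" (4x4, takes a point from camera to tool coordinates, whose origin is the TCP and whose axes are the flange's). Camera axes: x right, y up, looking along -z (the intrinsics and any distortion apply to the point x, -y, -z); pixel columns grow to the right and rows downward; lengths in m; the calibration is good to about 2 mm. The wrist camera is an equidistant fisheye: a pixel r from the principal point sees the ray r / f radians off the axis. A picture is of the moment at which its call begins: read the wrist's pose just before it.
- env.close_job(): hands the job in; it is judged then, once.
The state is a dict: "time_s": time; "q": joint angles; "qvel": joint speeds; "joint_efforts": joint torques, N m; "position": TCP position; "tool_rot": TCP orientation; "ft_force": force on the tool from outside, world axes, zero at the start; "wrist_torque": the same for the moment, N m; "grip_width": finger opening in m; "gripper_force": force on a finger pad.
Only numpy, scipy, OpenCV 4.12 (cv2) and the standard library are available. Lean on these libraries where they do the work, as an engineer would, in place of code of your own. Each camera call takes 0.05 s, during which the arm holds its last target. There are 200 camera calls.

## Working session

There is one attempt and no reset: what is moved stays moved. The work goes in short steps, Python scripts to look and compute and a tool call to move; the robot and the scene stay as the last step left them, time stands still between calls to the robot, and variables do not carry over. Pictures are saved under pics/ and viewed, at most 10 in all, crops included, and the job is handed in when it is done.

Besides the shell and the picture viewer there is one more tool, called after ">>>" as name(argument=value, ...) on one line, values as JSON. apply_moves: Moves the arm, as the interface text tells. Its arguments: {"type":"object","properties":{"series":{"type":"array"},"grip_force":{"type":"number"}},"required":["series"]}

```bash
mkdir -p pics; cat > h.py <<'E'
import numpy as np, cv2
from rig import telemetry, get_image, env
def cloud(im):
    z=im["z_map"];h,w=z.shape;f=h/2/np.tan(np.radians(im["vertical_fov"])/2)
    u,v=np.meshgrid(np.arange(w),np.arange(h))
    P=np.stack([(u-im["cx"])/f*z,-(v-im["cy"])/f*z,-z],-1)
    return P@np.array(im["attitude"]).T+np.array(im["eye"])
def shot(n,tag):
    im=get_image(n);cv2.imwrite(f"pics/{tag}.png",im["frame"][...,::-1]);np.savez(f"{tag}.npz",**im);return im
E
python3 - <<'E'
from h import *
a=shot("top","top1");b=shot("side","side1")
c=np.vstack([np.hstack([a["frame"],b["frame"]])])
c=cv2.resize(c,(800,300));
for im in(a,b):print({k:v for k,v in im.items() if k not in("frame","z_map")})
print(telemetry.observe())
E
```

```text
{'vertical_fov': 50.32618727958578, 'cx': 249.95847883973818, 'cy': 190.45696559182176, 'eye': array([ 0.49453452, -0.00390418,  0.70734592]), 'attitude': array([[-0.00942218,  0.99033798, -0.13835431],
       [-0.99993254, -0.00839143,  0.00803149],
       [ 0.0067929 ,  0.13842065,  0.99035023]])}
{'vertical_fov': 57.40443879182814, 'cx': 256.7991906347568, 'cy': 193.00612706272378, 'eye': array([0.36966618, 0.41917307, 0.49346714]), 'attitude': array([[-8.98473385e-01,  2.94988445e-01, -3.25157489e-01],
       [-4.39027763e-01, -6.02942781e-01,  6.66119078e-01],
       [ 4.46070855e-04,  7.41243429e-01,  6.71236159e-01]])}
{'time_s': 0.1, 'q': array([ 5.92837054e+01,  2.18371382e+01,  7.43799845e+01,  1.13498027e-03,
        8.38591491e+01, -1.23370352e+01]), 'qvel': array([-0.00303043, -0.01119465, -0.0878077 , -0.01475779, -0.01923226,
       -0.02741372]), 'joint_efforts': array([ 3.92748305e-03, -4.49226022e+01, -2.31653327e+01, -1.94479321e-04,
        3.76390628e-03,  2.30175226e-05]), 'position': array([0.17329839, 0.52172496, 0.24947594]), 'tool_rot': array([[-9.48989434e-01,  3.15307102e-01, -6.96889512e-04],
       [ 3.15307726e-01,  9.48988805e-01, -1.13437666e-03],
       [ 3.03663328e-04, -1.29624611e-03, -9.99999114e-01]]), 'ft_force': array([ 0.23901244, -0.13239241,  0.1374184 ]), 'wrist_torque': array([-0.01724755, -0.01206581, -0.0509571 ]), 'gripper_force': 0.0, 'grip_width': 0.08581568669632539}
```

View pics/top1.png

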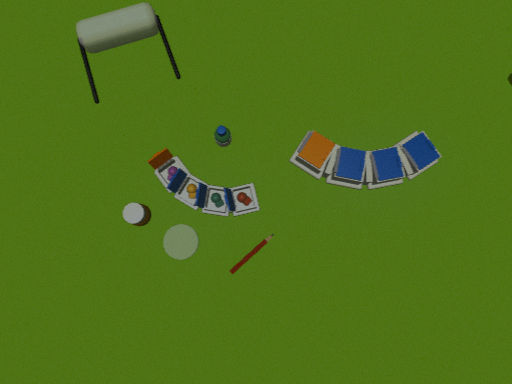

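View pics/side1.png

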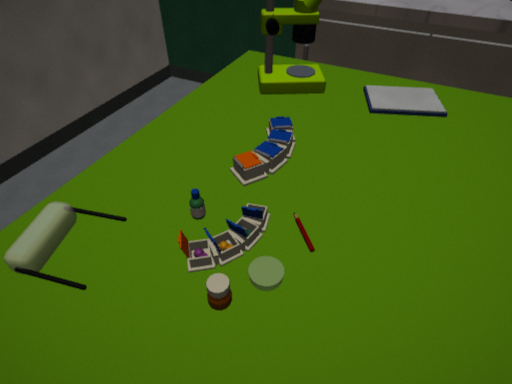

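The top image shows two trays. The small one at (170..250, 150..215) has open lids, with the vial, jar, dish and pencil around it. The large one at (295..440, 130..190) has its lids shut. The small tray's pitch of about 28 px comes to about 46 mm, which matches the description. I'll confirm it in an enlarged crop and fit the pose.

```bash
cat > fit.py <<'E'
from h import *
from scipy.optimize import least_squares
a=dict(np.load("top1.npz"));P=cloud(a);fr=a["frame"].astype(int)
sub=(slice(140,225),slice(135,275))
Q=P[sub].reshape(-1,3);C=fr[sub].reshape(-1,3)
print("bench z",np.median(P[300:,:,2]))
white=(C.min(1)>90)&(C.max(1)-C.min(1)<40)&(Q[:,2]>.015)&(Q[:,2]<.036)
W=Q[white]; print(len(W),np.median(W[:,2]))
m=np.hypot(*(W[:,:2]-np.median(W[:,:2],0)).T)<.12;W=W[m]
for (u,v) in [(172,172),(190,191),(216,200),(243,199),(222,136),(137,214),(181,242),(251,254),(160,158),(345,165)]:
    print((u,v),P[v,u].round(4))
c=cv2.resize(a["frame"][125:265,115:290],None,fx=4,fy=4,interpolation=cv2.INTER_CUBIC)
c=np.clip(c.astype(float)*1.5,0,255).astype(np.uint8)
cv2.imwrite("pics/crop1.png",c[...,::-1])
E
python3 fit.py
```

```text
bench z 0.0001332969097647685
419 0.028224524930566708
(172, 172) [0.6236 0.1234 0.0194]
(190, 191) [0.5903 0.0921 0.0211]
(216, 200) [0.5748 0.0482 0.0192]
(243, 199) [0.5761 0.0024 0.0198]
(222, 136) [0.6782 0.0363 0.0482]
(137, 214) [0.5496 0.1726 0.0506]
(181, 242) [0.5048 0.1067 0.0174]
(251, 254) [ 0.4837 -0.0103  0.0083]
(160, 158) [0.6414 0.1378 0.0497]
(345, 165) [ 0.6286 -0.1672  0.0434]
```

View pics/crop1.png

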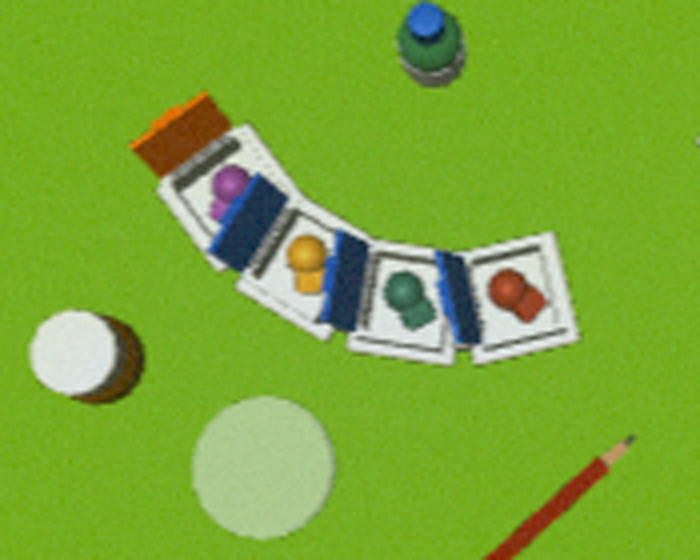

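The crop shows the target tray: orange lid at (180,135), then wells 1 to 3 with open blue lids, running left to right. The vial is at (430,45), the jar at (75,355), the dish at (262,468) and the pencil at (560,500). Next I fit the pose from the rim corners and cross-check it with the depth points.

```bash
cat >> fit.py <<'E'
print('---')
cc=np.array([(232,195),(308,267),(405,299),(519,296)],float);uv=(cc+.5)/4-.5+[115,125]
f=192/np.tan(np.radians(float(a["vertical_fov"]))/2)
d=np.c_[(uv[:,0]-a["cx"])/f,-(uv[:,1]-a["cy"])/f,-np.ones(4)]@a["attitude"].T
X=(a["eye"]+d*((.028-a["eye"][2])/d[:,2])[:,None])[:,:2]
p=np.array([-.5745,-.1915,.1915,.5745]);M=.12*np.c_[np.sin(p),1-np.cos(p)]
def T(t,M):c,s=np.cos(t[2]),np.sin(t[2]);return M@np.array([[c,s],[-s,c]])+t[:2]
t0=least_squares(lambda t:(T(t,M)-X).ravel(),[.58,.07,-1.8])
print(X.round(4),np.diff(X,axis=0),t0.x,t0.fun*1e3)
# check with depth points
def pol(t):
    c,s=np.cos(t[2]),np.sin(t[2]);L=(W[:,:2]-t[:2])@np.array([[c,-s],[s,c]])
    return np.hypot(L[:,0],L[:,1]-.12),np.arctan2(L[:,0],.12-L[:,1])
W=W[W[:,2]>.024]
r,an=pol(t0.x)
print(np.percentile(r,[1,5,50,95,99]),np.percentile(an,[.5,2,50,98,99.5]))
t=t0.x
c,s=np.cos(t[2]),np.sin(t[2])
for n,(x,y) in dict(vial=(.678,.036),jar=(.5496,.1726),dish=(.5048,.1067)).items():
    L=(np.array([x,y])-t[:2])@np.array([[c,-s],[s,c]]);print(n,L)
print('arc centre',T(t,np.array([[0,.12]])))
for q in [-1.0,-.9,-.8,-.7,-.5745,-.4,-.1915,0,.1915,.4,.5745,.7]:
    print(q,T(t,.12*np.array([[np.sin(q),1-np.cos(q)]])).round(4),np.degrees(t[2]+q).round(1))
E
python3 fit.py|sed -n '/---/,$p'
```

```text
---
[[6.196e-01 1.207e-01]
 [5.887e-01 8.840e-02]
 [5.749e-01 4.770e-02]
 [5.757e-01 1.000e-04]] [[-0.03090979 -0.03231928]
 [-0.01385007 -0.04065327]
 [ 0.00085249 -0.04766596]] [ 0.57965297  0.06789656 -1.9208935 ] [ 0.48958685  1.84403626  0.83175552  0.21855464 -0.98578245 -2.03683239
 -0.33555996 -0.0257585 ]
[0.09768205 0.09871791 0.13212485 0.13960963 0.14061193] [-0.76823675 -0.73214334  0.09926713  0.70938136  0.71924874]
vial [-0.00377027  0.10332141]
jar [-0.08804423 -0.06414207]
dish [-0.01077585 -0.0836215 ]
arc centre [[0.69237369 0.02673787]]
-1.0 [[0.6661 0.1438]] -167.4
-0.9 [[0.6545 0.1406]] -161.6
-0.8 [[0.6434 0.1363]] -155.9
-0.7 [[0.6327 0.1308]] -150.2
-0.5745 [[0.6201 0.1225]] -143.0
-0.4 [[0.6046 0.1085]] -133.0
-0.1915 [[0.5895 0.0886]] -121.0
0 [[0.5797 0.0679]] -110.1
0.1915 [[0.5739 0.0457]] -99.1
0.4 [[0.5725 0.0208]] -87.1
0.5745 [[0.5754 0.    ]] -77.1
0.7 [[ 0.5796 -0.0144]] -70.0
```

>>> apply_moves(series=[[-49.8, -16.5, 0, 0, 0, 0, 0], [-49.8, -16.5, 0, 0, 0, 0, 0], [-49.8, -16.5, 0, 0, 0, 0, 0], [-49.8, -16.5, 0, 0, 0, 0, 0], [-49.8, -16.5, 0, 0, 0, 0, 0], [-49.8, -16.5, 0, 0, 0, 0, 0], [-49.8, -16.5, 0, 0, 0, 0, 0], [-49.8, -16.5, 0, 0, 0, 0, 0], [-49.8, -16.5, 0, 0, 0, 0, 0], [-49.8, -16.5, 0, 0, 0, 0, 0], [-49.8, -16.5, 0, 0, 0, 0, 0], [-49.8, -16.5, 0, 0, 0, 0, 0]], grip_force=20)

```text
time_s: 1.6
position: [0.6792, 0.1444, 0.2496]
tool_rot: [[-0.949, 0.315, -0.001], [0.315, 0.949, 0.0], [0.001, -0.0, -1.0]]
ft_force: [0.0, 0.8, -0.4]
grip_width: -0.0
gripper_force: 0.0
```

>>> apply_moves(series=[[0, 0, 17.5, 0, 0, 8.1, 0], [0, 0, 17.5, 0, 0, 8.1, 0], [0, 0, 17.5, 0, 0, 8.1, 0], [0, 0, 17.5, 0, 0, 8.1, 0], [0, 0, 17.5, 0, 0, 8.1, 0], [0, 0, 17.5, 0, 0, 8.1, 0], [0, 0, 17.5, 0, 0, 8.1, 0], [0, 0, 17.5, 0, 0, 8.1, 0], [0, 0, 0, 0, 0, 0, 0], [0, 0, 0, 0, 0, 0, 0]])

```text
time_s: 2.85
position: [0.6784, 0.1456, 0.1106]
tool_rot: [[-0.121, 0.993, 0.001], [0.993, 0.121, 0.0], [-0.0, 0.001, -1.0]]
ft_force: [0.9, 0.1, -0.1]
grip_width: 0.0001
gripper_force: 0.0
```

```bash
python3 - <<'E'
from h import *
s=telemetry.observe();print(s["position"],s["tool_rot"],s["q"])
a=shot("side","side2")
c=cv2.resize(a["frame"][100:320,100:330],None,fx=2.6,fy=2.6,interpolation=cv2.INTER_CUBIC)
cv2.imwrite("pics/crop2.png",np.clip(c[...,::-1]*1.5,0,255))
P=cloud(a).reshape(-1,3);d=np.hypot(*(P[:,:2]-s["position"][:2]).T)
m=(d<.035)&(P[:,2]>.05);print(np.sort(P[m,2])[:12])
E
```

```text
[0.67836026 0.14561206 0.11063042] [[-1.21410731e-01  9.92602076e-01  7.44095787e-04]
 [ 9.92602354e-01  1.21410732e-01  4.37632542e-05]
 [-4.69017174e-05  7.43904558e-04 -9.99999722e-01]] [ 2.36434367e+00  4.25632656e+01  5.98964602e+01  7.64648498e-04
  7.74975736e+01 -4.60934946e+00]
[0.05113528 0.05211879 0.05213523 0.05230577 0.05316615 0.05541816
 0.05562638 0.05580554 0.05615552 0.05639394 0.05720501 0.05800745][ WARN:0@0.345] global loadsave.cpp:1063 imwrite_ Unsupported depth image for selected encoder is fallbacked to CV_8U.
```

View pics/crop2.png

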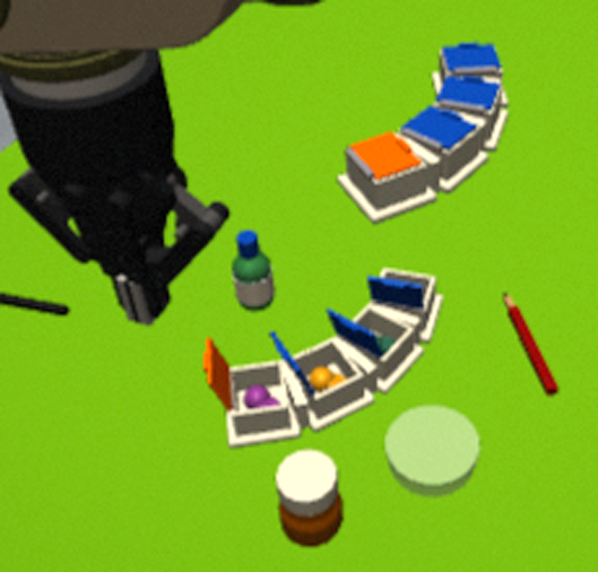

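```bash
python3 - <<'E'
from h import *
a=dict(np.load("side2.npz"));f=192/np.tan(np.radians(float(a["vertical_fov"]))/2)
for z in(.11,.0916,.085,.0786):
    c=(np.array([.6784,.1456,z])-a["eye"])@a["attitude"]
    u=a["cx"]+f*c[0]/-c[2];v=a["cy"]-f*c[1]/-c[2]
    print(z,((u-100)*2.6).round(),((v-100)*2.6).round())
P=cloud(a)
for v in range(212,228,2): print(v,P[v,154].round(3))
E
```

```text
0.11 142.0 289.0
0.0916 148.0 311.0
0.085 150.0 318.0
0.0786 152.0 325.0
212 [0.672 0.152 0.117]
214 [0.672 0.154 0.115]
216 [0.672 0.155 0.111]
218 [0.672 0.156 0.108]
220 [0.672 0.157 0.104]
222 [0.672 0.158 0.1  ]
224 [0.674 0.158 0.095]
226 [ 0.745  0.097 -0.003]
```

>>> apply_moves(series=[[0, 0, 11.1, 0, 0, 0, 0], [0, 0, 11.1, 0, 0, 0, 0], [0, 0, 11.1, 0, 0, 0, 0], [0, 0, 11.1, 0, 0, 0, 0], [-0.15, -6, 0, 0, 0, -2.865, 0], [-0.15, -6, 0, 0, 0, -2.865, 0], [-0.15, -6, 0, 0, 0, -2.865, 0], [-0.15, -6, 0, 0, 0, -2.865, 0], [-0.15, -6, 0, 0, 0, -2.865, 0], [-0.15, -6, 0, 0, 0, -2.865, 0], [-0.15, -6, 0, 0, 0, -2.865, 0], [-0.15, -6, 0, 0, 0, -2.865, 0]])

```text
time_s: 4.4
position: [0.6326, 0.1305, 0.0651]
tool_rot: [[-0.498, 0.867, -0.0], [0.867, 0.498, -0.0], [0.0, -0.0, -1.0]]
ft_force: [0.2, -0.1, 0.0]
grip_width: -0.0003
gripper_force: 0.0
```

>>> apply_moves(series=[[-0.15, -6, 0, 0, 0, -2.865, 0], [-0.15, -6, 0, 0, 0, -2.865, 0], [-0.15, -6, 0, 0, 0, -2.865, 0], [-0.15, -6, 0, 0, 0, -2.865, 0], [-0.15, -6, 0, 0, 0, -2.865, 0], [-0.15, -6, 0, 0, 0, -2.865, 0]])

```text
time_s: 5.15
position: [0.6045, 0.1083, 0.0652]
tool_rot: [[-0.732, 0.682, -0.0], [0.682, 0.732, 0.0], [0.0, -0.0, -1.0]]
ft_force: [0.5, 0.5, -0.0]
grip_width: 0.0001
gripper_force: 0.0
```

```bash
python3 - <<'E'
from h import *
a=shot("side","side3")
c=cv2.resize(a["frame"][140:320,130:330],None,fx=3,fy=3,interpolation=cv2.INTER_CUBIC).astype(float)
cv2.imwrite("pics/crop3.png",np.clip(c[...,::-1]*1.5,0,255).astype(np.uint8))
print(telemetry.observe()["ft_force"],telemetry.observe()["position"])
E
```

```text
[ 0.00801444 -0.31589892 -0.18425438] [0.60407462 0.10783783 0.06517309]
```

View pics/crop3.png

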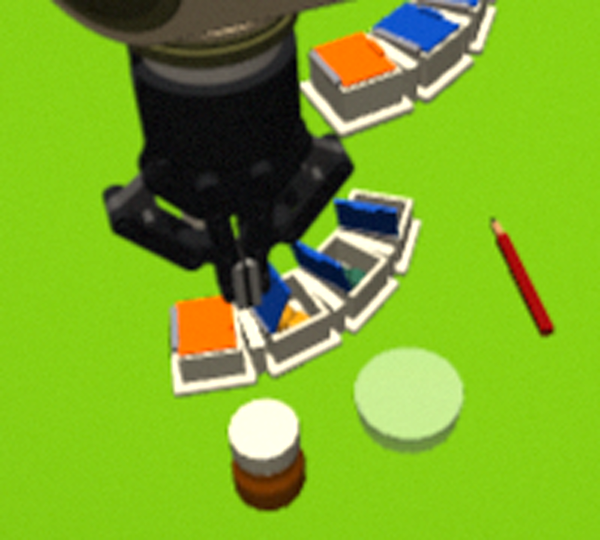

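The orange lid at (205,325) is shut. The fingertip at (245,300) is about to push lid 1 at (270,295), and the tray hasn't moved. I'll continue.

>>> apply_moves(series=[[-0.15, -6, 0, 0, 0, -2.865, 0], [-0.15, -6, 0, 0, 0, -2.865, 0], [-0.15, -6, 0, 0, 0, -2.865, 0], [-0.15, -6, 0, 0, 0, -2.865, 0], [-0.15, -6, 0, 0, 0, -2.865, 0], [-0.15, -6, 0, 0, 0, -2.865, 0], [-0.15, -6, 0, 0, 0, -2.865, 0], [-0.15, -6, 0, 0, 0, -2.865, 0], [-0.15, -6, 0, 0, 0, -2.865, 0], [-0.15, -6, 0, 0, 0, -2.865, 0]])

```text
time_s: 6.45
position: [0.5761, 0.0562, 0.0653]
tool_rot: [[-0.969, 0.248, -0.0], [0.248, 0.969, 0.0], [0.0, -0.0, -1.0]]
ft_force: [0.1, -0.4, -0.4]
grip_width: 0.0002
gripper_force: 0.0
```

>>> apply_moves(series=[[-0.15, -6, 0, 0, 0, -2.865, 0], [-0.15, -6, 0, 0, 0, -2.865, 0], [-0.15, -6, 0, 0, 0, -2.865, 0], [-0.15, -6, 0, 0, 0, -2.865, 0], [-0.15, -6, 0, 0, 0, -2.865, 0], [-0.15, -6, 0, 0, 0, -2.865, 0], [-0.15, -6, 0, 0, 0, -2.865, 0], [-0.15, -6, 0, 0, 0, -2.865, 0]])

```text
time_s: 7.45
position: [0.5737, 0.0085, 0.0653]
tool_rot: [[-0.989, -0.149, -0.0], [-0.149, 0.989, 0.0], [0.0, 0.0, -1.0]]
ft_force: [1.1, 0.9, -0.4]
grip_width: 0.0
gripper_force: 0.0
```

>>> apply_moves(series=[[-0.15, -6, 0, 0, 0, -2.865, 0], [-0.15, -6, 0, 0, 0, -2.865, 0], [-0.15, -6, 0, 0, 0, -2.865, 0], [-0.15, -6, 0, 0, 0, -2.865, 0], [-0.15, -6, 0, 0, 0, -2.865, 0], [-0.15, -6, 0, 0, 0, -2.865, 0], [-0.15, -6, 0, 0, 0, -2.865, 0], [-0.15, -6, 0, 0, 0, -2.865, 0]])

```text
time_s: 8.45
position: [0.5901, -0.0363, 0.0653]
tool_rot: [[-0.853, -0.522, 0.0], [-0.522, 0.853, 0.0], [-0.0, -0.0, -1.0]]
ft_force: [0.2, -0.6, -0.0]
grip_width: 0.0005
gripper_force: 0.0
```

```bash
python3 - <<'E'
from h import *
a=shot("side","side4")
c=cv2.resize(a["frame"][140:320,130:330],None,fx=3,fy=3,interpolation=cv2.INTER_CUBIC).astype(float)
cv2.imwrite("pics/crop4.png",np.clip(c[...,::-1]*1.5,0,255).astype(np.uint8))
E
```

```text
(no output)
```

View pics/crop4.png

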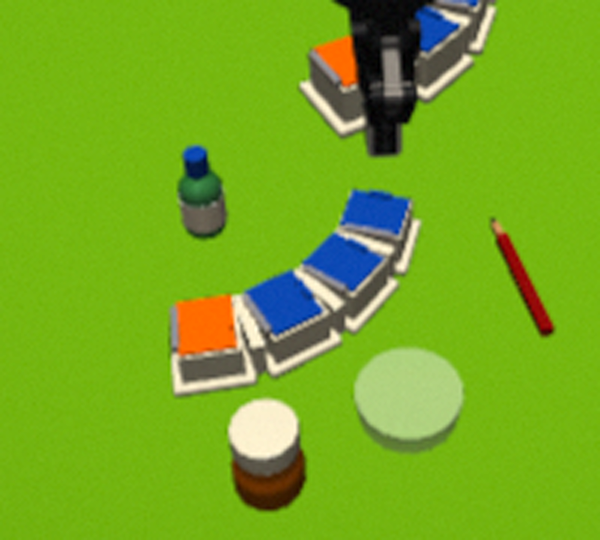

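All four lids are shut, at (205,325), (285,300), (345,262) and (377,212), and nothing else has moved. I'll raise the arm clear and hand in.

>>> apply_moves(series=[[0, 0, -25, 0, 0, 0, 0], [0, 0, -25, 0, 0, 0, 0], [0, 0, -25, 0, 0, 0, 0], [0, 0, -25, 0, 0, 0, 0], [0, 0, 0, 0, 0, 0, 0], [0, 0, 0, 0, 0, 0, 0]])

```text
time_s: 9.25
position: [0.5895, -0.036, 0.1645]
tool_rot: [[-0.854, -0.521, -0.002], [-0.521, 0.854, 0.0], [0.001, 0.001, -1.0]]
ft_force: [-0.1, 0.3, -0.3]
grip_width: 0.0002
gripper_force: 0.0
```

```bash
python3 -c "
from rig import env;print(env.close_job())"
```

```text
the job is handed in; nothing more can be done
None
```

I closed all four lids with one low, slow stroke; the last picture shows them shut with the tray and bystanders apparently unmoved, and I handed the job in at about 9 s without getting a verdict back.

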